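# Show the spun tube to the inspection camera

## Robot

A 6-joint arm with a two-finger parallel gripper is mounted at the origin on the work surface. World frame = base frame: x ahead of the robot, y to its left, z up, the work surface at z = 0. Lengths are in m, angles in degrees, forces in N, time in s.
With the tool pointing down it reaches from about 0.3 to 1 m from the base axis. Payload 5.1 kg.
Tool frame: the origin (TCP) lies on the centre line of the jaws, within the pads' length; the fingertips stand 22 mm ahead of it and the grasp point (between the pads) lies 3 mm ahead of it (robot.tcp_to_tips is the distance from the TCP to the fingertips, in m); z points along the fingers, y is the line along which they close (so a half turn about z gives the same grasp; the last joint's range is limited). The gripper opens to 95 mm and grips with 3 to 60 N. Pads are 20 mm wide; open, the fingers measure 119 mm over their backs; the gripper's body (75 mm by 180 mm) begins 59 mm behind the grasp point.
Start: joints at [-75.837, 7.093, 94.555, -0, 78.352, -4.733], TCP at [0.21, -0.615, 0.237] pointing down, gripper open.
Joint ranges: [-149.61, 149.61], [-58.7, 133.49], [1.44, 155.28], [-77.14, 257.14], [18.33, 153.61], [-166.67, 166.67]. Speed limits (degrees/s): [147.25, 147.25, 180, 180, 180, 180].

## Interface

Orientations are given as a 3x3 rotation matrix whose columns are the frame's x, y, z axes.
In Python, from bench import get_state, vision, robot gives the robot as it stands.
- The arm moves only by the tool servo_tool, never from a script. Its argument "rows" is a list that holds one entry, the list of rows, each a list of 7 numbers: the shift along the tool's x, y, z in mm, then the turn, a rotation vector about the tool's x, y, z in degrees, then the finger opening in mm, from 0 to 95.1. A call has 1 to 5 rows; each row is the pose to reach, as a shift and turn from the pose commanded when the call began, along the tool's axes at that moment; what a row does not reach only later rows make up. A row lasts 1/8 s, in which the tool goes at most 62.5 mm and 10.7 degrees, less where a joint would pass 70% of its speed; a pose out of reach is approached as far as the arm can. A call with a gripper value outside its range is refused whole. The fingers move at their own pace and stop on an object; the grip force is fixed at half the most. Time passes only in rows, so rows that repeat a pose let the fingers close. It gives the time, the measured TCP pose, the force, the opening and the grip force at its end, in the units of the state.
- get_state(): the state, without advancing time (a new reading comes with each control period).
- vision.capture(name): name is "scene" or "top"; returns a dict with "pixels" (480x640x3 uint8, red, green, blue), "camera_matrix" (3x3 intrinsics, pixels), "distortion" ([k1, k2, p1, p2, k3] as OpenCV has them; the pictures are not rectified), "R" (3x3) and "t" (3): a world point X has camera coordinates R X + t. Camera axes: x right, y down, z forward; pixel columns grow to the right and rows downward; lengths in m; the calibration is good to about 2 mm. A picture is of the moment at which its call begins. There is no depth.
- robot.hand_in(): hands the job in; it is judged then, once.
The state is a dict: "time": time; "q": joint angles; "joint_velocities": joint speeds; "tau": joint torques, N m; "position": TCP position; "orientation": TCP orientation; "force": force on the tool from outside, world axes, zero at the start; "wrist_torque": the same for the moment, N m; "width": finger opening in m; "gripper_force": force on a finger pad.
Only numpy, scipy, OpenCV 4.12 (cv2) and the standard library are available. Lean on these libraries where they do the work, as an engineer would, in place of code of your own. Each camera call takes 0.05 s, during which the arm holds its last target. There are 200 camera calls.

## Task

Take the grey dome lid off the centrifuge bucket and hang it over the round head of the lid stand, like a hat on a hat stand, and let go of it. Then draw the tube out of the bucket and hold it in the air, cap up, in front of the camera: its conical tip in the middle of the view 120 mm in front of the lens, the tube square to the line of sight and leaning in the camera's own upright plane, so that it is upright in the picture. Finish while still holding the tube there, still; do not bump the camera or shift the rack, bottle and tip box.

Things in the scene. Friction and masses are not known exactly. Their poses are not given: they have to be found in the camera images.
- bucket: Aluminium centrifuge bucket, upright and fixed, on a round steel base plate 90 mm across and 6 mm thick. Origin: centre of the plate's underside, on the bench; z up, the bore's axis. Body 66 mm across up to a shoulder 78 mm above the bench, then a neck 50 mm across up to 85 mm; bore 34 mm across, its floor 8 mm above the bench. The lid rests on the shoulder, loosely round the neck.
- lid: Grey plastic dome lid of the bucket, an upside-down cup, loose, about 70 g: 62 mm across outside, 54 mm inside, 54 mm deep inside, its flat top 58 mm above the rim; on top a round grip knob 24 mm across and 26 mm tall (84 mm overall). Origin: centre of the open rim (underside); z up along its axis. At the start it is on the bucket, over the tube.
- lid_stand: Steel lid stand, fixed: base disc 90 mm across, thin post 12 mm across, on top a round rubber head 28 mm across and 8 mm thick. Origin: centre of the base's underside, on the bench; z up along the post. The top of the head is 120 mm above the bench; a lid hanging properly has the inside of its top lying on the head, its rim then 66 mm above the bench. Bucket and stand may be either way round, left or right.
- tube: Conical centrifuge tube, loose, about 50 g: white body 29 mm across, tapering over the lowest 17 mm to a flat tip 12 mm across; blue screw cap 34 mm across and 20 mm tall at the top; 118 mm overall. Origin: centre of the tip's underside; z along the tube towards the cap. It stands in the bucket on the bore's floor, under the lid, cap 106 to 126 mm above the bench, so 41 mm stands out above the neck once uncovered.
- tube_tip (a point): Point on the tube's axis inside its conical tip, 12 mm from the tube's end; z along the tube towards the cap. This is what the camera is to see.
- lens (a point): Centre of the front glass of the inspection camera's black lens (38 mm across). The camera is a white box 50 mm wide and 46 mm high in a yoke on a fixed aluminium post, facing the robot's side, its tilt axis 250 mm above the bench and 50 mm behind the lens glass. Axes as for focus.
- focus (a point): The spot to be shown: on the camera's line of sight, 120 mm in front of the lens glass (170 mm from the tilt axis). It turns with the camera: x points back along the line of sight towards the camera, y sideways and level, z is the camera's own up direction (square to the line of sight). A well-presented tube has its tip point here and its z along this z, so it leans away from the camera at the top by the camera's downward tilt.
- cam_head (a joint): Downward tilt of the camera, rad: 0 looks level, positive looks down. It starts anywhere between 0.05 and 0.45 and is stiff, to be left as it is.
- rack: Bystander: red plastic tube rack, 100 x 190 mm, 61 mm high, with three other blue-capped tubes stuck in it (124 mm high overall), not to be used. Origin: centre of its underside.
- bottle: Bystander: glass reagent bottle, 72 mm across, 150 mm high, with a cap. Origin: centre of its underside.
- tip_box: Bystander: pipette tip box, 85 x 122 mm, 67 mm high. Origin: centre of its underside.
Mind the look-alikes: they are no part of the job. What is shaped like the lid but green or yellow is not meant.

How it is judged:
By the outcome, as a careful person would: the job done as asked, in the order asked, and still so for the second after the job is handed in, while the arm keeps its last pose, push and grip.
It also fails if it takes over 67 s, if anything falls off the work surface, if the arm or the gripper's body presses on something with over 40 N, if the wrist force passes 120 N, or if a joint passes its speed limit or range.

## Working session

There is one attempt and no reset: what is moved stays moved. The work goes in short steps, Python scripts to look and compute and a tool call to move; the robot and the scene stay as the last step left them, time stands still between calls to the robot, and variables do not carry over. Pictures are saved under pics/ and viewed, at most 10 in all, crops included, and the job is handed in when it is done.

Besides the shell and the picture viewer there is one more tool, called after "Request:" as a command line: name --argument value ..., lists and objects as JSON in quotes. servo_tool: Moves the arm, as the interface text tells. Its arguments: {"type":"object","properties":{"rows":{"type":"array","items":{"type":"array","items":{"type":"array","items":{"type":"number"}}}}},"required":["rows"]}

```bash
mkdir -p pics; ls
python3 - <<'E'
from bench import get_state, vision, robot
import cv2,pickle
for n in("scene","top"):
    c=vision.capture(n); pickle.dump(c,open(n+".pkl","wb")); cv2.imwrite(f"pics/{n}0.png",c["pixels"][:,:,::-1])
    print(n,-c["R"].T@c["t"],c["R"][2],c["camera_matrix"][0,0],c["distortion"])
s=get_state();print(s["time"],s["position"],s["orientation"],s["force"],s["width"])
E
```

```text
pics
scene [ 1.25273396 -0.39179783  1.30492086] [-0.49685242  0.23070066 -0.83660915] 472.57635507628225 [0.00386602 0.         0.         0.         0.        ]
top [ 0.38712828 -0.07403056  1.6404574 ] [ 0.12129623 -0.00667368 -0.99259392] 607.2272185679738 [0.01285632 0.         0.         0.         0.        ]
0.1 [ 0.21033013 -0.61447826  0.23552224] [[ 9.46108089e-01  3.23850680e-01 -4.70739816e-04]
 [ 3.23850996e-01 -9.46106432e-01  1.77536839e-03]
 [ 1.29584293e-04 -1.83213996e-03 -9.99998313e-01]] [-0.15383311 -0.28214322 -0.36719004] 0.09501699902224305
```

View pics/scene0.png

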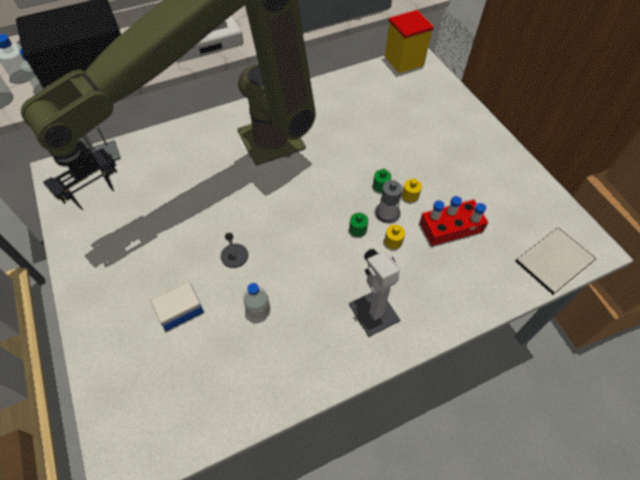

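View pics/top0.png

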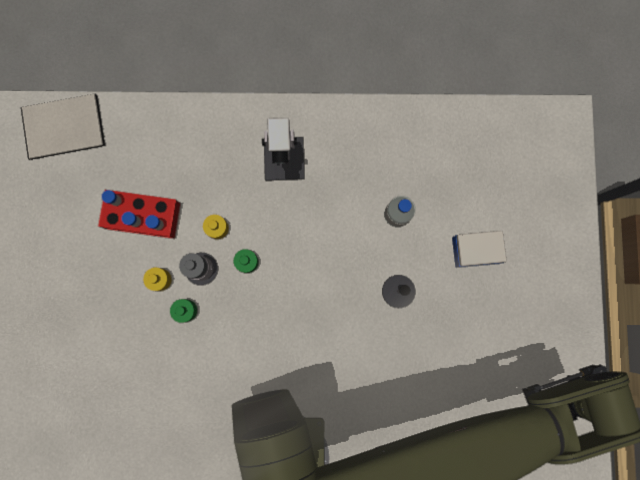

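The scene picture shows the grey lid on the bucket at (390,200), the stand at (233,250) and the camera at (378,275). In the top picture they are at (195,266), (398,290) and (280,145), with the look-alikes around the bucket.

```bash
cat > h.py <<'E'
import numpy as np,cv2,pickle
from bench import get_state, vision, robot
def load(n): return pickle.load(open(n+".pkl","rb"))
def snap(n):
    c=vision.capture(n); pickle.dump(c,open(n+".pkl","wb")); return c
def ray(c,uv):
    p=cv2.undistortPoints(np.array([[uv]],float),c["camera_matrix"],c["distortion"])[0,0]
    d=c["R"].T@np.array([*p,1]); return -c["R"].T@c["t"],d/np.linalg.norm(d)
def onz(c,uv,z):
    o,d=ray(c,uv); return o+d*(z-o[2])/d[2]
def tri(c1,u1,c2,u2):
    A=[];b=[]
    for c,u in((c1,u1),(c2,u2)):
        o,d=ray(c,u);P=np.eye(3)-np.outer(d,d);A.append(P);b.append(P@o)
    x=np.linalg.lstsq(np.vstack(A),np.hstack(b),rcond=None)[0]
    return x,[np.linalg.norm(A[i]@x-b[i]) for i in(0,1)]
def proj(c,X): return cv2.projectPoints(np.array([X],float),cv2.Rodrigues(c["R"])[0],c["t"],c["camera_matrix"],c["distortion"])[0][0,0]
def crop(c,x,y,w,h,k): return cv2.resize(c["pixels"][y:y+h,x:x+w,::-1],None,fx=k,fy=k,interpolation=cv2.INTER_CUBIC)
E
python3 - <<'E'
from h import *
t,s=load("top"),load("scene")
f=lambda c,x,y:crop(c,x,y,50,37,8)[:296]
g=np.vstack([np.hstack([f(t,172,248),f(t,375,272)]),np.hstack([f(s,365,180),f(s,210,228)])])
cv2.imwrite("pics/a.png",g)
g=np.hstack([crop(t,255,110,60,80,6),crop(s,345,240,60,80,6)])
cv2.imwrite("pics/b.png",g)
E
```

```text
(no output)
```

View pics/a.png

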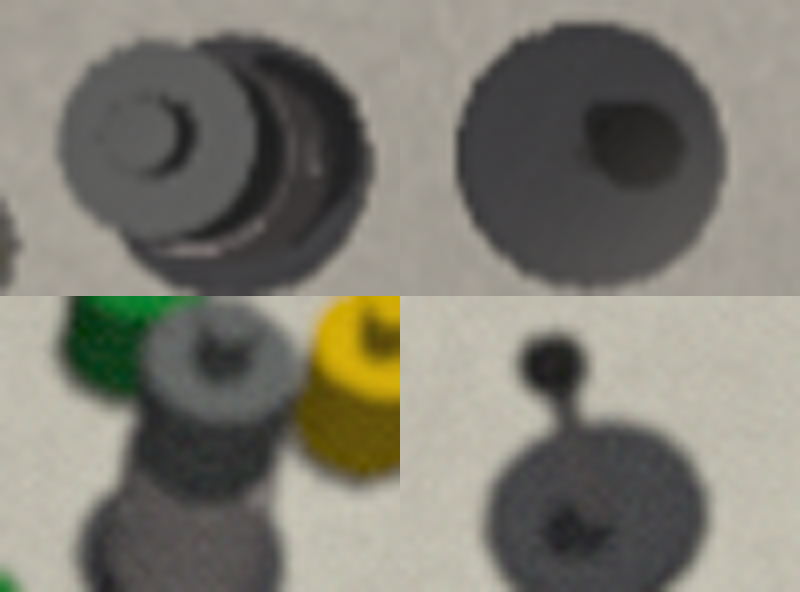

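View pics/b.png

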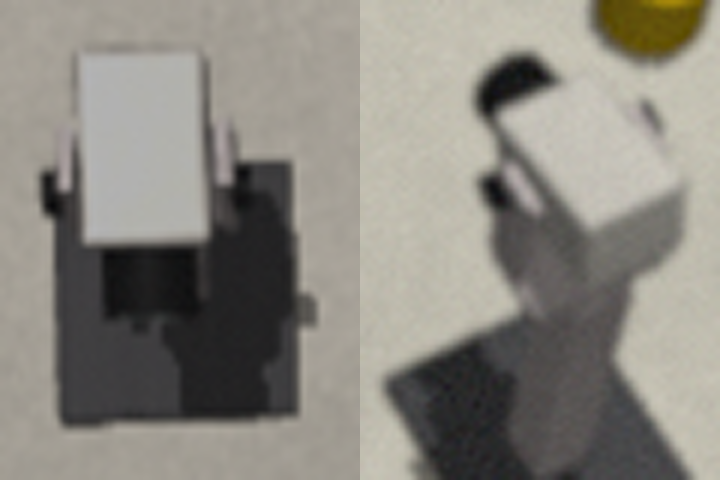

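The top crop gives lid disc centre ≈(158,138)/8, stand head ≈(640,145) and base centre ≈(591,155). The second crop shows the camera's white top face corners in both views, and the lens facing the robot.

Run:
```python
from h import *
t,s=load("top"),load("scene")
np.set_printoptions(precision=4,suppress=True)
U=lambda x,y,X,Y,k:((X+.5)/k-.5+x,(Y+.5)/k-.5+y)
print("lid",onz(t,U(172,248,158,139,8),.136),"knob",onz(t,U(172,248,142,133,8),.162))
x=onz(s,U(365,180,221,363-296,8),.136);print("lid scene",x)
print("base",onz(t,U(375,272,191,155,8),.004),"head",onz(t,U(375,272,240,145,8),.120),"head sc",onz(s,U(210,228,153,364-296,8),.118))
def quad(c,x,y,w,h,th):
    g=cv2.cvtColor(crop(c,x,y,w,h,6),cv2.COLOR_BGR2HSV)
    sat,v=g[...,1],g[...,2]
    m=((v>th)&(sat<18)).astype(np.uint8)
    m=cv2.morphologyEx(m,cv2.MORPH_OPEN,np.ones((9,9)))
    n,l,st,_=cv2.connectedComponentsWithStats(m)
    for i in range(1,n): print(st[i])
    return g
for c,x,y in((t,255,110),(s,345,240)):
    im=c["pixels"]
    for (a,b) in(((279,130),(268,130),(279,112)) if c is t else ((377,268),(383,258),(350,250)))[:0]: pass
for p in((279,130),(262,130),(279,112),(300,115)): print("t",t["pixels"][p[1],p[0]])
for p in((376,262),(385,267),(388,280),(372,270),(355,270)): print("s",s["pixels"][p[1],p[0]])
T=[(83,243),(210,242),(203,50),(78,52)];S=[(230,78),(138,112),(230,232),(330,185)]
C=[]
for a,b in zip(T,S):
    X,e=tri(t,U(255,110,*a,6),s,U(345,240,*b,6));C.append(X);print(X,e)
C=np.array(C);d=(C[0]+C[1]-C[2]-C[3])/2;print(d,np.degrees(np.arctan2(-d[2],np.hypot(*d[:2]))),np.degrees(np.arctan2(d[1],d[0])),C[0]-C[1],C[3]-C[2])
```

```text
lid [0.4897 0.2274 0.136 ] knob [0.4898 0.2271 0.162 ]
lid scene [0.4918 0.2271 0.136 ]
base [ 0.432  -0.3036  0.004 ] head [ 0.432  -0.3027  0.12  ] head sc [ 0.4333 -0.3018  0.118 ]
t [177 177 175]
t [159 154 144]
t [164 159 149]
t [162 157 148]
s [193 190 183]
s [200 196 185]
s [112 115 109]
s [154 147 145]
s [191 188 172]
[0.7494 0.0315 0.2614] [np.float64(1.7007678302528818e-05), np.float64(1.700767830236157e-05)]
[ 0.7496 -0.0162  0.2667] [np.float64(0.001851048067332795), np.float64(0.0018510480673327194)]
[ 0.8219 -0.0135  0.2792] [np.float64(0.0015297976783488804), np.float64(0.0015297976783486254)]
[0.8205 0.0344 0.2799] [np.float64(0.0014806075202726593), np.float64(0.0014806075202729223)]
[-0.0717 -0.0028 -0.0155] 12.202621232021448 -177.7415140029859 [-0.0002  0.0477 -0.0053] [-0.0014  0.048   0.0007]
```

```bash
cat >> h.py <<'E'
from scipy.spatial.transform import Rotation as Ro
DOWN=np.diag([1.,-1,-1])
def move(p,R=DOWN):
    s=get_state();A=np.array(s["orientation"]);np.set_printoptions(precision=1,suppress=True)
    print("t",round(s["time"],2),"pos mm",np.array(s["position"])*1e3,"F",np.array(s["force"]),"w",round(s["width"]*1e3,1),round(s["gripper_force"],1))
    print("shift mm",A.T@(np.array(p)-s["position"])*1e3,"turn deg",np.degrees(Ro.from_matrix(A.T@R).as_rotvec()))
E
python3 - <<'E'
from h import *
from scipy.optimize import least_squares
t,s=load("top"),load("scene")
U=lambda x,y,X,Y,k:((X+.5)/k-.5+x,(Y+.5)/k-.5+y)
T=[U(255,110,*a,6) for a in[(83,243),(210,242),(203,50),(78,52)]];S=[U(345,240,*a,6) for a in[(230,78),(138,112),(230,232),(330,185)]]
def geo(p):
    f=np.array([-np.cos(p[3])*np.cos(p[2]),-np.cos(p[3])*np.sin(p[2]),-np.sin(p[3])]);y=np.cross([0,0,1],f);y/=np.linalg.norm(y);u=np.cross(f,y)
    return np.array([p[0],p[1],.25]),f,y,u
def res(p,full=False):
    P,f,y,u=geo(p)
    C=[P+.023*u+a*f+b*.025*y for a,b in((p[4],-1),(p[4],1),(p[5],1),(p[5],-1))]
    r=[proj(t,c)-a for c,a in zip(C,T)]+[proj(s,c)-a for c,a in zip(C,S)]
    r+=[[0,(proj(t,P+.05*f-.019*u)-U(255,110,150,318,6))[1]]]
    return np.ravel(r)
o=least_squares(res,[.79,.01,0.03,.2,.04,-.03],loss="soft_l1")
P,f,y,u=geo(o.x);np.set_printoptions(precision=3,suppress=True)
cov=np.sqrt(np.diag(np.linalg.inv(o.jac.T@o.jac))*2*o.cost/12)
print(o.x,np.degrees(o.x[2:4]),"sd",cov);print(res(o.x).reshape(-1,2).tolist())
print("lens",P+.05*f,"focus",P+.17*f,"up",u)
move([.49,.227,.24])
E
```

```text
[ 0.776  0.008  0.04   0.164  0.023 -0.05 ] [2.275 9.392] sd [0.002 0.001 0.018 0.045 0.003 0.003]
[[-0.4643259594096776, -0.1970109674307139], [-0.007056317339504403, -0.7115259288043774], [0.05228141037741807, -0.5761479336672863], [-0.7918603443009147, -0.24143720967039428], [0.23757614318452625, -2.0322253290461845], [-1.1967446232019938, -0.016060037327576993], [-1.075094892800621, 0.04771068650404686], [-0.4905206109454525, -0.3125357594795446], [0.0, -0.15396269287143127]]
lens [0.726 0.006 0.242] focus [0.608 0.001 0.222] up [-0.163 -0.006  0.987]
t 0.1 pos mm [ 210.3 -614.5  235.5] F [-0.2 -0.3 -0.4] w 95.0 0.0
shift mm [ 537.1 -705.6   -3.1] turn deg [-0.1  0.  18.9]
```

Run:
```python
from h import *
t,s=load("top"),load("scene")
a=crop(t,260,112,40,60,10);b=crop(s,360,244,40,60,10)
cv2.imwrite("pics/c.png",cv2.convertScaleAbs(np.hstack([a,b]),alpha=1.25))
```

```text
(no output)
```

View pics/c.png

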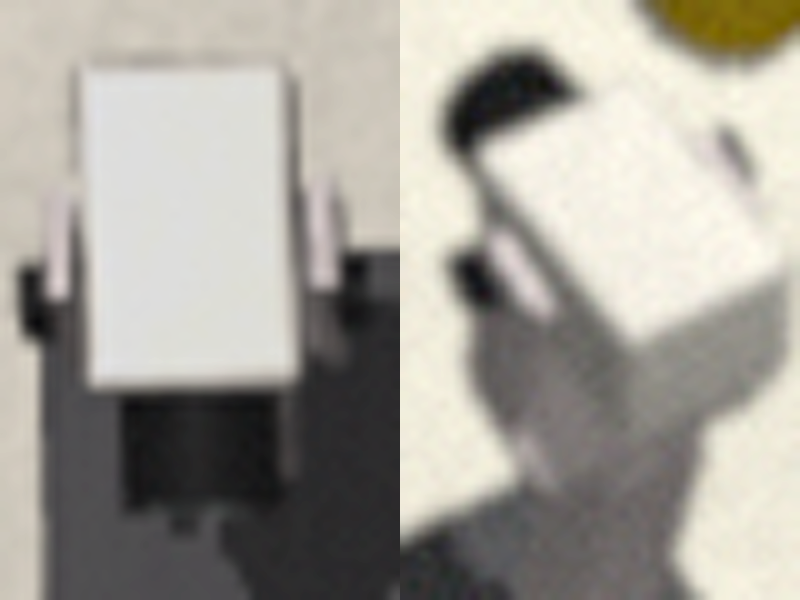

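Request:
servo_tool --rows '[[[60,0,-40,0,0,5,95],[100,-48,-60,0,0,10,95],[140,-95,-60,0,0,15,95],[180,-143,-60,0,0,18.9,95],[220,-190,-60,0,0,18.9,95]]]'

```text
time: 0.72
position: [0.3545, -0.3692, 0.2963]
orientation: [[1.0, -0.001, -0.0], [-0.001, -1.0, 0.0], [-0.0, -0.0, -1.0]]
force: [0.2, 1.0, 0.2]
width: 0.0946
gripper_force: 0.0
```

The enlarged crop shows the camera's top-face corners: top view (87,388), (298,385), (283,68), (83,68); scene view (80,155), (235,345), (382,265). It also shows black pivot knobs at top (35,300) and scene (72,275).

Run:
```python
from h import *
t,s=load("top"),load("scene")
np.set_printoptions(precision=4,suppress=True)
A=lambda x,y:((x+.5)/10-.5+260,(y+.5)/10-.5+112)
B=lambda x,y:((x+.5)/10-.5+360,(y+.5)/10-.5+244)
print("knobs top",onz(t,A(35,300),.25),onz(t,A(358,272),.25),"scene",onz(s,B(72,275),.25),onz(s,B(338,150),.25))
for n,a,b in(("f-",(298,385),(80,155)),("r-",(283,68),(235,345)),("r+",(83,68),(382,265))):
    print(n,*tri(t,A(*a),s,B(*b)))
# 4th corner by parallelogram in scene
print("f+ top at z",[onz(t,A(87,388),z) for z in(.26,.265,.27)])
print("lens bottom top-view",[onz(t,A(200,507),z) for z in(.215,.22,.225,.23)])
for z in (.255,.26): print("lens sides top view",onz(t,A(120,480),z),onz(t,A(281,480),z))
```

```text
knobs top [0.7728 0.0452 0.25  ] [ 0.7802 -0.0305  0.25  ] scene [ 0.7746 -0.0283  0.25  ] [0.7711 0.0516 0.25  ]
f- [ 0.7501 -0.0158  0.2632] [np.float64(0.0015235257563949332), np.float64(0.001523525756394869)]
r- [ 0.8211 -0.0124  0.2781] [np.float64(0.0013403135612760585), np.float64(0.0013403135612753483)]
r+ [0.8189 0.032  0.2814] [np.float64(0.00036592060854320866), np.float64(0.0003659206085428182)]
f+ top at z [array([0.7492, 0.032 , 0.26  ]), array([0.7478, 0.0316, 0.265 ]), array([0.7465, 0.0312, 0.27  ])]
lens bottom top-view [array([0.7319, 0.0079, 0.215 ]), array([0.7307, 0.0076, 0.22  ]), array([0.7295, 0.0073, 0.225 ]), array([0.7283, 0.0071, 0.23  ])]
lens sides top view [0.7286 0.0243 0.255 ] [ 0.7288 -0.0132  0.255 ]
lens sides top view [0.7273 0.024  0.26  ] [ 0.7276 -0.0134  0.26  ]
```

Request:
servo_tool --rows '[[[17,-60,0,0,0,0,95],[34,-120,0,0,0,0,95],[51,-180,0,0,0,0,95],[65,-240,0,0,0,0,95],[77,-300,0,0,0,0,95]]]'

```text
time: 1.35
position: [0.4311, -0.0692, 0.2963]
orientation: [[1.0, -0.0, 0.0], [-0.0, -1.0, 0.0], [0.0, -0.0, -1.0]]
force: [-0.0, -0.3, 0.4]
width: 0.095
gripper_force: 0.0
```

Request:
servo_tool --rows '[[[15,-60,0,0,0,0,95],[29,-120,0,0,0,0,95],[44,-180,20,0,0,0,95],[58,-240,40,0,0,0,95],[58,-296,60,0,0,0,95]]]'

```text
time: 1.98
position: [0.4894, 0.2253, 0.2363]
orientation: [[1.0, -0.0, 0.0], [-0.0, -1.0, -0.0], [0.0, 0.0, -1.0]]
force: [0.1, -0.5, -0.1]
width: 0.0952
gripper_force: 0.0
```

Run:
```python
from h import *
from scipy.optimize import least_squares
t,s=load("top"),load("scene")
A=lambda x,y:((x+.5)/10-.5+260,(y+.5)/10-.5+112)
B=lambda x,y:((x+.5)/10-.5+360,(y+.5)/10-.5+244)
def geo(p):
    f=np.array([-np.cos(p[3])*np.cos(p[2]),-np.cos(p[3])*np.sin(p[2]),-np.sin(p[3])]);y=np.cross([0,0,1],f);y/=np.linalg.norm(y);u=np.cross(f,y)
    return np.array([p[0],p[1],.25]),f,y,u
def res(p):
    P,f,y,u=geo(p);b=-.025*y
    fp,fm,rp,rm=[P+.023*u+a*f+k*b for a,k in((p[4],1),(p[4],-1),(p[5],1),(p[5],-1))]
    L=P+.05*f
    ts,tt=np.array(p[6:8]),np.array(p[8:10])   # small per-view calibration offsets, px
    r=[proj(t,X)+tt-A(*q) for X,q in((fp,(87,388)),(fm,(298,385)),(rm,(283,68)),(rp,(83,68)))]
    r+=[proj(s,X)+ts-B(*q) for X,q in((fm,(80,155)),(rm,(235,345)),(rp,(382,265)))]
    r+=[.6*(proj(t,P-y*.039)+tt-A(35,300)),.6*(proj(t,P+y*.039)+tt-A(358,272)),.6*(proj(s,P+y*.039)+ts-B(72,275)),.6*(proj(s,P-y*.039)+ts-B(338,150))]
    r+=[[0,(proj(t,L-.019*u)+tt-A(200,507))[1]],tt,ts]
    return np.ravel(r)
o=least_squares(res,[.775,.009,0.03,.2,.03,-.04,0,0,0,0],loss="soft_l1")
P,f,y,u=geo(o.x);np.set_printoptions(precision=3,suppress=True)
print(o.x,np.degrees(o.x[2:4]),"sd",np.sqrt(np.diag(np.linalg.inv(o.jac.T@o.jac))*2*o.cost/16));print(res(o.x).reshape(-1,2).round(1).tolist())
print("lens",P+.05*f,"focus",P+.17*f,"up",u)
```

```text
[ 0.776  0.009  0.04   0.174  0.024 -0.049  0.388  0.121  0.259  0.248] [2.294 9.987] sd [0.002 0.002 0.019 0.054 0.002 0.002 0.604 0.567 0.625 0.628]
[[-0.2, -0.1], [0.3, -0.5], [0.7, -0.4], [-1.0, 0.3], [-0.6, -0.7], [-0.8, -0.1], [1.7, -0.3], [-0.4, -0.3], [0.1, 0.8], [0.1, 0.8], [-0.2, 1.0], [0.0, 0.2], [0.3, 0.2], [0.4, 0.1]]
lens [0.727 0.007 0.241] focus [0.609 0.002 0.221] up [-0.173 -0.007  0.985]
```

Request:
servo_tool --rows '[[[0,-1.5,40,0,0,0,60],[0.5,-1.5,65,0,0,0,60],[0.5,-1.5,76,0,0,0,60],[0.5,-1.5,76,0,0,0,60]]]'

```text
time: 2.48
position: [0.4895, 0.2245, 0.1608]
orientation: [[1.0, -0.0, -0.001], [-0.0, -1.0, -0.0], [-0.001, 0.0, -1.0]]
force: [0.2, -0.3, -0.3]
width: 0.0623
gripper_force: 0.0
```

Run:
```python
from h import *
move([.49,.227,.160])
```

```text
t 2.48 pos mm [489.5 224.5 160.8] F [ 0.2 -0.3 -0.3] w 62.3 0.0
shift mm [ 0.5 -2.5  0.8] turn deg [ 0.   0.1 -0. ]
```

Request:
servo_tool --rows '[[[0.5,-2,0,0,0,0,50],[0.5,-2,0,0,0,0,10],[0.5,-2,0,0,0,0,10],[0.5,-2,0,0,0,0,10],[0.5,-2,0,0,0,0,10]]]'

```text
time: 3.1
position: [0.4904, 0.227, 0.1614]
orientation: [[1.0, -0.0, 0.0], [-0.0, -1.0, 0.001], [0.0, -0.001, -1.0]]
force: [0.2, 1.5, 1.0]
width: 0.0235
gripper_force: 29.9
```

Request:
servo_tool --rows '[[[0,0,0,0,0,0,10],[0,0,0,0,0,0,10],[0,0,-5,0,0,0,10]]]'

```text
time: 3.48
position: [0.4899, 0.2268, 0.1656]
orientation: [[1.0, -0.0, -0.001], [-0.0, -1.0, 0.0], [-0.001, -0.0, -1.0]]
force: [0.5, 2.0, -2.0]
width: 0.0235
gripper_force: 29.9
```

Request:
servo_tool --rows '[[[0,0,-30,0,0,0,10],[0,0,-60,0,0,0,10],[0,0,-80,0,0,0,10],[0,30,-85,0,0,0,10],[-5,70,-85,0,0,0,10]]]'

```text
time: 4.1
position: [0.4853, 0.1562, 0.2518]
orientation: [[1.0, 0.002, 0.001], [0.002, -1.0, -0.001], [0.001, 0.001, -1.0]]
force: [0.0, 0.0, -0.6]
width: 0.0233
gripper_force: 29.9
```

Request:
servo_tool --rows '[[[-5,45,0,0,0,0,10],[-10,95,0,0,0,0,10],[-16,145,0,0,0,0,10],[-21,195,0,0,0,0,10],[-27,245,0,0,0,0,10]]]'

```text
time: 4.72
position: [0.4575, -0.0899, 0.2511]
orientation: [[1.0, 0.0, -0.001], [0.0, -1.0, -0.0], [-0.001, 0.0, -1.0]]
force: [0.5, -0.7, -0.5]
width: 0.0236
gripper_force: 29.9
```

Request:
servo_tool --rows '[[[-5,50,0,0,0,0,10],[-10,100,0,0,0,0,10],[-16,145,0,0,0,0,10],[-20,180,0,0,0,0,10],[-24,204,0,0,0,0,10]]]'

```text
time: 5.35
position: [0.4333, -0.2938, 0.2508]
orientation: [[1.0, -0.002, -0.001], [-0.002, -1.0, 0.0], [-0.001, -0.0, -1.0]]
force: [-0.1, 0.4, -0.9]
width: 0.0238
gripper_force: 29.9
```

Run:
```python
from h import *
t,s=snap("top"),snap("scene")
move([.4325,-.3025,.16])
cv2.imwrite("pics/d.png",np.hstack([crop(t,365,245,70,80,5),crop(s,195,190,80,80,5)]))
```

```text
t 5.45 pos mm [ 433.3 -294.1  250.7] F [-0.   0.1 -0.7] w 23.8 29.9
shift mm [-0.6  8.5 90.7] turn deg [-0.   0.1 -0.2]
```

View pics/d.png

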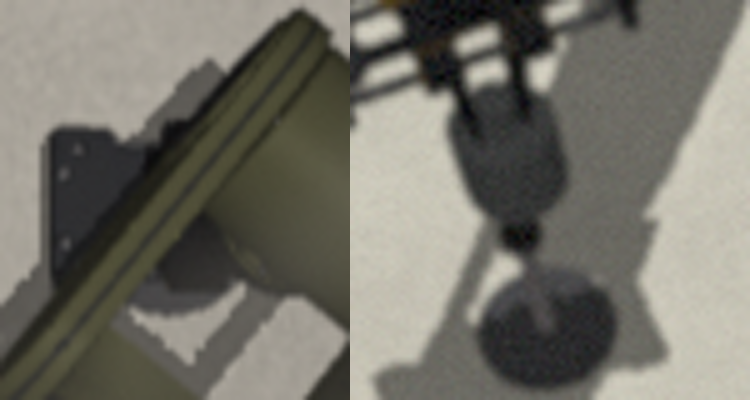

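The picture shows the grey lid held level just above the stand head (520,235).

Request:
servo_tool --rows '[[[-1,8.5,5,0,0,0,10],[-1,8.5,30,0,0,0,10],[-1,8.5,60,0,0,0,10],[-1,8.5,85,0,0,0,10],[-1,8.5,98,0,0,0,10]]]'

```text
time: 6.08
position: [0.4326, -0.2995, 0.1512]
orientation: [[1.0, 0.001, -0.002], [0.001, -1.0, 0.002], [-0.002, -0.002, -1.0]]
force: [-0.5, 0.6, -1.3]
width: 0.0236
gripper_force: 29.9
```

Request:
servo_tool --rows '[[[0,0,1,0,0,0,10],[0,0,2,0,0,0,10],[0,0,2,0,0,0,10]]]'

```text
time: 6.45
position: [0.4338, -0.3012, 0.1524]
orientation: [[1.0, 0.0, 0.002], [0.0, -1.0, -0.001], [0.002, 0.001, -1.0]]
force: [0.0, 0.6, -0.5]
width: 0.0236
gripper_force: 29.9
```

Request:
servo_tool --rows '[[[0,0,1,0,0,0,10],[0,0,2,0,0,0,10],[0,0,2,0,0,0,10]]]'

```text
time: 6.82
position: [0.4332, -0.3007, 0.1491]
orientation: [[1.0, -0.0, -0.0], [-0.0, -1.0, 0.0], [-0.0, -0.0, -1.0]]
force: [-0.6, -1.0, -0.8]
width: 0.0238
gripper_force: 29.9
```

Request:
servo_tool --rows '[[[0,0,0.7,0,0,0,10],[0,0,1.4,0,0,0,10],[0,0,1.5,0,0,0,10]]]'

```text
time: 7.2
position: [0.4333, -0.3008, 0.1489]
orientation: [[1.0, -0.0, 0.0], [-0.0, -1.0, -0.0], [0.0, 0.0, -1.0]]
force: [-3.1, 2.6, 6.6]
width: 0.0232
gripper_force: 29.9
```

Request:
servo_tool --rows '[[[0,0,0,0,0,0,30],[0,0,0,0,0,0,60],[0,0,0,0,0,0,60],[0,0,-10,0,0,0,60],[0,0,-40,0,0,0,60]]]'

```text
time: 7.82
position: [0.4323, -0.3, 0.1867]
orientation: [[1.0, -0.0, -0.003], [-0.0, -1.0, 0.003], [-0.003, -0.003, -1.0]]
force: [0.3, -0.5, -0.6]
width: 0.0595
gripper_force: 0.0
```

Request:
servo_tool --rows '[[[0,0,-50,0,0,0,60],[0,-40,-60,0,0,0,60],[5,-100,-60,0,0,0,60],[11,-150,-60,0,0,0,60],[16,-200,-60,0,0,0,60]]]'

```text
time: 8.45
position: [0.4493, -0.0993, 0.2487]
orientation: [[1.0, -0.0, 0.002], [-0.0, -1.0, -0.0], [0.002, 0.0, -1.0]]
force: [1.1, 0.4, 0.1]
width: 0.0596
gripper_force: 0.0
```

Request:
servo_tool --rows '[[[5,-50,0,0,0,0,60],[10,-100,0,0,0,0,60],[16,-150,0,0,0,0,60],[20,-180,0,0,0,0,60],[22,-200,0,0,0,0,60]]]'

```text
time: 9.07
position: [0.4714, 0.1008, 0.2485]
orientation: [[1.0, 0.002, 0.001], [0.002, -1.0, 0.0], [0.001, -0.0, -1.0]]
force: [0.0, -0.4, -0.1]
width: 0.0601
gripper_force: 0.0
```

Run:
```python
from h import *
t,s=snap("top"),snap("scene")
move([.49,.227,.20])
cv2.imwrite("pics/e.png",np.vstack([np.hstack([crop(t,365,255,70,60,5),crop(s,195,200,80,60,5)]),np.hstack([crop(t,155,235,70,55,5),crop(s,345,170,80,55,5)])]))
```

```text
t 9.18 pos mm [471.4 100.8 248.4] F [-0.1 -0.4 -0.3] w 60.1 0.0
shift mm [  19.  -126.2   48.5] turn deg [-0.  -0.   0.2]
```

View pics/e.png

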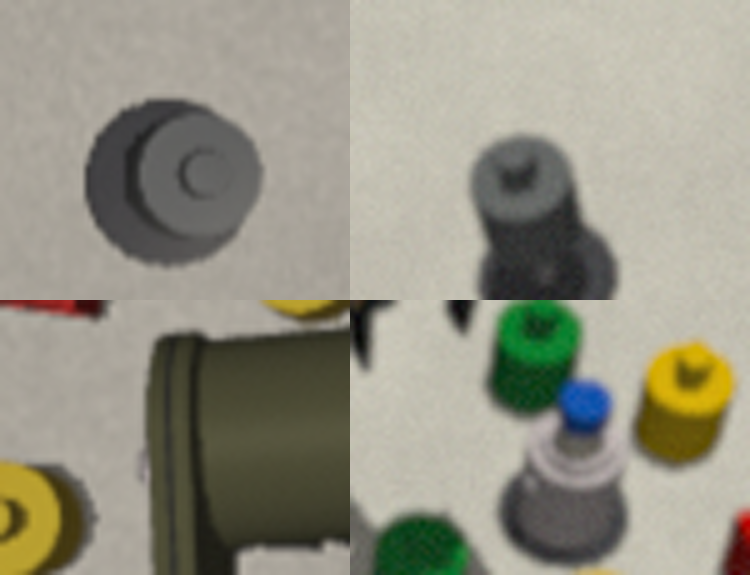

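The lid hangs level on the stand. The tube's blue cap shows in the scene crop at (585,400), over the bucket.

Run:
```python
from h import *
s=load("scene");p=s["pixels"].astype(int)[170:225,345:425]
m=((p[...,2]>p[...,0]+50)).astype(np.uint8)
x,y,w,h=cv2.boundingRect(m);print(x+345,y+170,w,h)
u=(x+345+w/2-.5, y+170+h/2-.5)
print(onz(s,u,.118)*1e3, onz(s,u,.116)*1e3)
```

```text
387 186 10 10
[488.31442331 229.31193489 118.        ] [487.02635168 230.35852491 116.        ]
```

Request:
servo_tool --rows '[[[8,-45,0,0,0,0,70],[15,-90,0,0,0,0,70],[18.5,-126,0,0,0,0,70],[18.5,-126,30,0,0,0,70],[18.5,-126,60,0,0,0,70]]]'

```text
time: 9.8
position: [0.4904, 0.2251, 0.1879]
orientation: [[1.0, 0.0, 0.002], [0.0, -1.0, 0.0], [0.002, -0.0, -1.0]]
force: [0.1, 0.9, -0.6]
width: 0.0698
gripper_force: 0.0
```

Request:
servo_tool --rows '[[[-1,-2,30,0,0,0,70],[-1,-2,60,0,0,0,60],[-1,-2,70,0,0,0,60],[-1,-2,70,0,0,0,60]]]'

```text
time: 10.3
position: [0.4888, 0.2267, 0.1177]
orientation: [[1.0, -0.001, -0.001], [-0.001, -1.0, -0.0], [-0.001, 0.0, -1.0]]
force: [0.3, 0.5, -0.1]
width: 0.0602
gripper_force: 0.0
```

Request:
servo_tool --rows '[[[0,0,0,0,0,0,20],[0,0,0,0,0,0,20],[0,0,0,0,0,0,20],[0,0,0,0,0,0,20],[0,0,0,0,0,0,20]]]'

```text
time: 10.92
position: [0.4892, 0.2275, 0.1185]
orientation: [[1.0, -0.0, 0.001], [-0.0, -1.0, 0.001], [0.001, -0.001, -1.0]]
force: [0.1, -0.4, 3.6]
width: 0.0335
gripper_force: 30.0
```

Request:
servo_tool --rows '[[[0,0,-5,0,0,0,20],[0,0,-15,0,0,0,20],[0,0,-30,0,0,0,20],[0,0,-45,0,0,0,20],[0,0,-60,0,0,0,20]]]'

```text
time: 11.55
position: [0.4889, 0.2272, 0.1792]
orientation: [[1.0, -0.0, 0.001], [-0.0, -1.0, 0.0], [0.001, -0.0, -1.0]]
force: [0.6, 0.2, -0.1]
width: 0.0336
gripper_force: 30.0
```

Request:
servo_tool --rows '[[[0,0,-40,0,0,0,20],[0,0,-80,0,0,0,20],[0,0,-120,0,0,0,20],[0,0,-135,0,0,0,20],[0,15,-138,0,0,0,20]]]'

```text
time: 12.18
position: [0.4888, 0.2122, 0.3164]
orientation: [[1.0, 0.001, 0.001], [0.001, -1.0, 0.0], [0.001, -0.0, -1.0]]
force: [-0.4, -1.4, -1.2]
width: 0.0335
gripper_force: 30.0
```

Request:
servo_tool --rows '[[[20,40,0,0,0,0,20],[45,85,0,0,0,0,20],[70,130,0,0,0,0,20],[90,180,0,0,0,0,20],[103,211,0,0,0,0,20]]]'

```text
time: 12.8
position: [0.591, -0.0019, 0.3127]
orientation: [[1.0, -0.002, -0.005], [-0.002, -1.0, -0.0], [-0.005, 0.0, -1.0]]
force: [-0.1, -0.3, -0.4]
width: 0.0337
gripper_force: 30.0
```

Run:
```python
from h import *
t,s=snap("top"),snap("scene")
s_=np.array([.609,.002,.221]);u=np.array([-.173,-.007,.985]);u/=np.linalg.norm(u)
z=-u;y=np.cross(z,[1,0,0]);y/=np.linalg.norm(y);x=np.cross(y,z)
move(s_+.098*u,np.column_stack([x,y,z]))
print(proj(s,get_state()["position"]-np.array([0,0,.11])))
cv2.imwrite("pics/f.png",np.hstack([crop(s,320,190,100,120,4),crop(t,240,110,100,120,4)]))
```

```text
t 12.9 pos mm [591.3  -2.5 312.5] F [-1.   0.8 -0.9] w 33.4 30.0
shift mm [ 0.7 -3.8 -5. ] turn deg [ 0.5 10.2 -0.2]
[342.6 224.5]
```

View pics/f.png

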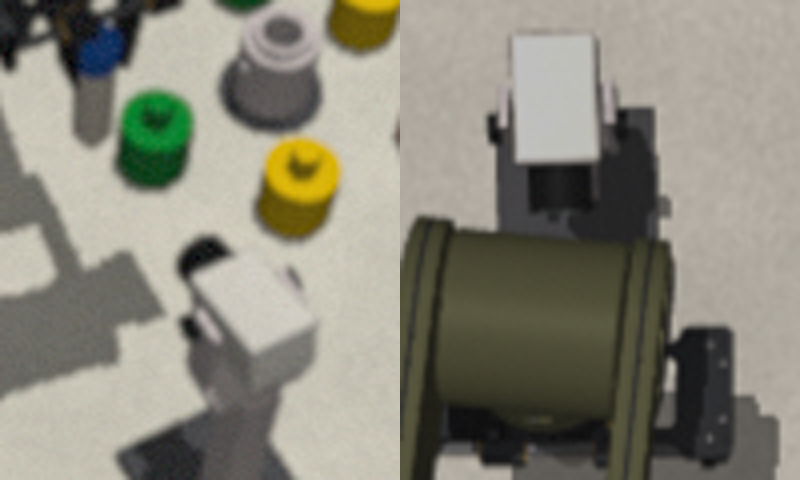

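The scene crop shows the tube hanging straight from the gripper, below the cap at (98,50), clear of the camera. I'll refine the camera tilt numerically from the edges.

Run:
```python
from h import *
s=load("scene");g=cv2.cvtColor(s["pixels"],cv2.COLOR_RGB2GRAY)
np.set_printoptions(linewidth=200)
print("cols",358,"..401")
for v in range(246,288): print(v,' '.join("%3d"%k for k in g[v,360:402]))
```

```text
cols 358 ..401
246 201 202 198 196 201 204 204 205 206 200 205 202 199 202 202 202 199 200 201 201 201 200 198 188 156 119  92  83  81  74  79  79  81  80  81  83  84  80  82  91 119 160
247 202 200 201 196 197 200 200 204 201 196 191 192 194 191 199 199 207 202 203 205 203 201 201 197 177 142 114  99  88  85  81  83  84  80  85  86  81  84  97 127 158 183
248 203 201 201 196 199 199 204 198 187 171 155 157 153 153 169 191 201 202 203 201 206 204 205 199 194 174 152 133 110 100  92  92  83  84  85  84  90 101 130 161 182 198
249 201 203 200 196 199 199 194 183 154 128 104  97  90  96 128 162 187 200 204 203 203 200 203 203 200 195 190 173 154 133 116 100  98 102  98  97 119 136 167 188 196 205
250 203 198 198 199 197 188 168 151 108  78  51  43  39  49  79 122 164 194 199 203 207 199 201 198 200 204 202 195 185 168 151 138 133 138 135 138 159 176 190 197 199 200
251 202 204 201 201 194 169 136  94  62  39  33  33  10  25  42  75 118 167 188 199 201 198 196 196 197 202 201 201 201 192 181 171 172 176 175 176 188 196 198 200 198 200
252 201 200 199 198 178 136  90  47  30  26  23  25  
[... 5438 characters left out ...]
 195 195 196
284 193 197 199 196 198 197 185 162 123  91  79  81  89  96  99 102 101 103  97  94  87  89  95 112 120 116 115 115 109 109 112 109 115 125 142 168 186 193 199 192 196 196
285 198 196 197 196 197 197 197 181 151 106  87  82  89  97 101 102 101 103  99 100  91  92 100 108 118 113 113 110 105 103 111 126 143 161 174 185 196 195 194 195 195 196
286 196 194 196 196 199 200 201 187 169 134  97  94 100 104  98 100 100 100 101  98  95  93  97 106 112 109 103  99  97 101 126 159 176 189 192 194 195 193 194 197 197 195
287 197 196 194 196 198 196 200 197 188 160 121 109 122 119 104  99 102 102 100 100 100  95  99 106 107 100  93  94  91 109 148 180 190 195 196 195 193 196 195 195 196 194
```

Run:
```python
from h import *
from scipy.optimize import least_squares
t,s=load("top"),load("scene")
A=lambda x,y:((x+.5)/10-.5+260,(y+.5)/10-.5+112)
B=lambda x,y:((x+.5)/10-.5+360,(y+.5)/10-.5+244)
th=np.linspace(0,2*np.pi,180)[:,None]
def geo(p):
    f=np.array([-np.cos(p[3])*np.cos(p[2]),-np.cos(p[3])*np.sin(p[2]),-np.sin(p[3])]);y=np.cross([0,0,1],f);y/=np.linalg.norm(y);u=np.cross(f,y)
    return np.array([p[0],p[1],.25]),f,y,u
def res(p,wt=1):
    P,f,y,u=geo(p);b=-.025*y
    fp,fm,rp,rm=[P+.023*u+a*f+k*b for a,k in((p[4],1),(p[4],-1),(p[5],1),(p[5],-1))]
    L=P+.05*f; ts,tt=np.array(p[6:8]),np.array(p[8:10])
    r=[proj(t,X)+tt-A(*q) for X,q in((fp,(87,388)),(fm,(298,385)),(rm,(283,68)),(rp,(83,68)))]
    r+=[proj(s,X)+ts-q for X,q in((fm,(366.5,258.3)),(rm,(382.7,278.1)),(rp,(398.6,270.3)))]
    r+=[.5*(proj(t,P-y*.039)+tt-A(35,300)),.5*(proj(t,P+y*.039)+tt-A(358,272)),.5*(proj(s,P+y*.039)+ts-B(72,275)),.5*(proj(s,P-y*.039)+ts-B(338,150))]
    c=np.array([proj(s,X) for X in L+.019*(np.cos(th)*y+np.sin(th)*u)]).min(0)
    r+=[[0,(proj(t,L-.019*u)+tt-A(200,507))[1]],wt*(c+ts-[363.8,248.8]),tt,ts]
    return np.ravel(r)
np.set_printoptions(precision=3,suppress=True)
for wt in(1,0):
    o=least_squares(res,[.775,.009,0.03,.2,.03,-.04,0,0,0,0],loss="soft_l1",kwargs=dict(wt=wt))
    P,f,y,u=geo(o.x)
    print(o.x,np.degrees(o.x[2:4]),"sd",np.sqrt(np.diag(np.linalg.inv(o.jac.T@o.jac))*2*o.cost/18)[:4]);print(res(o.x).reshape(-1,2).round(1).tolist())
    F=P+.17*f;print("lens",P+.05*f,"focus",F,"up",u)
    z=-u;yy=np.cross(z,[1,0,0]);yy/=np.linalg.norm(yy);x=np.cross(yy,z)
    move(F+.098*u,np.column_stack([x,yy,z]));np.set_printoptions(precision=3,suppress=True)
```

```text
[ 0.777  0.008  0.037  0.173  0.025 -0.048  0.26   0.17   0.155  0.235] [2.117 9.927] sd [0.001 0.001 0.013 0.033]
[[-0.2, 0.1], [0.3, -0.2], [0.7, -0.4], [-0.9, 0.2], [0.0, -0.1], [-0.8, 0.0], [0.6, -0.3], [-0.3, -0.4], [0.1, 0.5], [0.1, 0.8], [-0.2, 1.0], [0.0, -0.1], [-0.2, -0.6], [0.2, 0.2], [0.3, 0.2]]
lens [0.728 0.006 0.241] focus [0.609 0.002 0.221] up [-0.172 -0.006  0.985]
t 12.9 pos mm [591.3  -2.5 312.5] F [-1.   0.8 -0.9] w 33.4 30.0
shift mm [ 1.2 -4.  -4.7] turn deg [ 0.4 10.2 -0.2]
[ 0.776  0.008  0.04   0.15   0.025 -0.048  0.222  0.012  0.177  0.109] [2.308 8.58 ] sd [0.001 0.001 0.013 0.036]
[[-0.2, 0.1], [0.3, -0.3], [0.7, -0.4], [-1.0, 0.2], [0.0, -0.4], [-0.7, 0.1], [0.6, -0.3], [-0.4, -0.3], [0.1, 0.6], [0.0, 0.7], [-0.3, 0.8], [0.0, 0.2], [-0.3, -1.1], [0.2, 0.1], [0.2, 0.0]]
lens [0.727 0.006 0.243] focus [0.608 0.002 0.225] up [-0.149 -0.006  0.989]
t 12.9 pos mm [591.3  -2.5 312.5] F [-1.   0.8 -0.9] w 33.4 30.0
shift mm [ 2.2 -3.5 -9. ] turn deg [ 0.4  8.9 -0.2]
```

Request:
servo_tool --rows '[[[0,-2,-2,0.2,4,0,20],[1,-4,-4.5,0.4,8,0,20],[1,-4,-4.5,0.4,10,0,20],[1,-4,-4.5,0.4,10,0,20],[1,-4,-4.5,0.4,10,0,20]]]'

```text
time: 13.52
position: [0.5926, 0.0054, 0.3197]
orientation: [[0.985, 0.001, 0.172], [-0.0, -1.0, 0.007], [0.172, -0.007, -0.985]]
force: [0.4, -0.9, -1.1]
width: 0.0334
gripper_force: 30.0
```

Run:
```python
from h import *
t,s=snap("top"),snap("scene")
F=np.array([.609,.002,.221]);u=np.array([-.172,-.006,.985]);u/=np.linalg.norm(u)
z=-u;yy=np.cross(z,[1,0,0]);yy/=np.linalg.norm(yy);x=np.cross(yy,z)
move(F+.098*u,np.column_stack([x,yy,z]))
im=crop(s,325,180,80,100,6)
for X in(F,F-.012*u,F+.106*u):
    a,b=proj(s,X); cv2.circle(im,(int((a-325+.5)*6),int((b-180+.5)*6)),3,(0,0,255),-1); print(a,b)
cv2.imwrite("pics/g.png",im)
```

```text
t 13.62 pos mm [592.8   5.3 319.9] F [ 0.2  0.5 -0.7] w 33.3 30.0
shift mm [-1.1  3.9  2.2] turn deg [-0.1 -0.   0. ]
347.1792651898368 224.9441130636034
347.31130790152844 227.88038376683323
345.93111097611336 197.1782379310209
```

View pics/g.png

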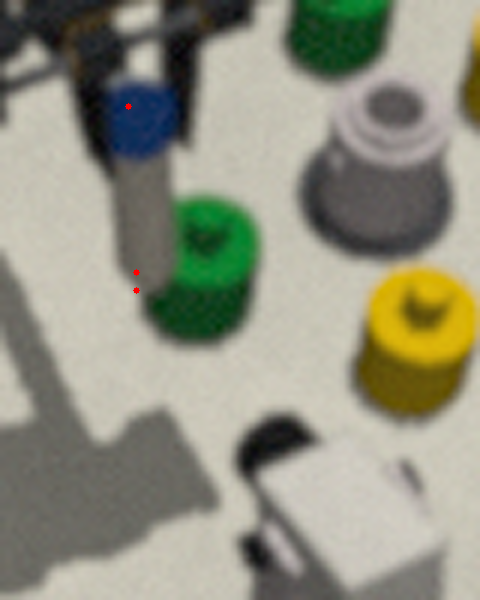

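The tube leans as wanted, but it sits about 1.7 px (4 mm) right of the predicted axis marks (136,272), agreeing with the readout. I'll trim that.

Request:
servo_tool --rows '[[[-1,4,2,0,0,0,20],[-1,4,2,0,0,0,20],[-1,4,2,0,0,0,20],[-1,4,2,0,0,0,20]]]'

```text
time: 14.12
position: [0.5921, 0.0013, 0.3181]
orientation: [[0.985, 0.001, 0.174], [-0.001, -1.0, 0.007], [0.174, -0.007, -0.985]]
force: [0.8, 0.9, -0.2]
width: 0.0332
gripper_force: 30.0
```

Run:
```python
from h import *
F=np.array([.609,.002,.221]);u=np.array([-.172,-.006,.985]);u/=np.linalg.norm(u)
z=-u;yy=np.cross(z,[1,0,0]);yy/=np.linalg.norm(yy);x=np.cross(yy,z)
s=snap("scene");move(F+.098*u,np.column_stack([x,yy,z]))
p=s["pixels"].astype(int)[185:215,330:365];m=((p[...,2]>p[...,0]+40)).astype(np.uint8);b=cv2.boundingRect(m);print("cap px",b[0]+330+b[2]/2-.5,b[1]+185+b[3]/2-.5,b[2:],"pred cap",proj(s,F+.096*u))
```

```text
t 14.18 pos mm [592.1   1.3 318.1] F [-0.3  0.9 -0.2] w 33.6 30.0
shift mm [-0.1 -0.1  0.5] turn deg [-0.1 -0.1  0. ]
cap px 346.5 200.5 (12, 12) pred cap [346.1 199.9]
```

On target and consistent with the image; handing in.

```bash
python3 -c "
from bench import robot
print(robot.hand_in())"
```

```text
the job is handed in; nothing more can be done
None
```

I handed the job in at about 14 s: the lid is hung on the stand and the tube held still, cap up, within 1 mm of my estimated camera focus, whose tilt I measured as about 10° (±2°, so up to 5 mm in tip height); no verdict came back.

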